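# Change the rollers of the card-embossing stand

## Robot

A 6-joint arm with a two-finger parallel gripper is mounted at the origin on the work surface. World frame = base frame: x ahead of the robot, y to its left, z up, the work surface at z = 0. Lengths are in m, angles in rad, forces in N, time in s.
With the tool pointing down it reaches from about 0.3 to 0.875 m from the base axis. Payload 6.4 kg.
Tool frame: the origin (TCP) lies midway between the tips of the shut fingers; the grasp point (between the pads) lies 19 mm behind it; z points along the fingers, y is the line along which they close (so a half turn about z gives the same grasp; the last joint's range is limited). The gripper opens to 85 mm and grips with 20 to 120 N. Pads are 22 mm wide; open, the fingers measure 114 mm over their backs; the gripper's body (76 mm by 85 mm) begins 54 mm behind the grasp point. The pads swing forward as they close: fully open they stand 13 mm farther back than shut.
Start: joints at [0.918, 0.181, 1.607, -0, 1.354, -0.206], TCP at [0.248, 0.519, 0.231] pointing down, gripper open.
Joint ranges: [-2.99, 2.99], [-0.89, 2.07], [0.3, 2.58], [-1.14, 4.28], [0, 2.63], [-3.12, 3.12]. Speed limits (rad/s): [2.57, 2.57, 3.01, 3.14, 3.14, 3.14].

## Interface

Orientations are given as a unit quaternion [w, x, y, z].
In Python, from bench import ctrl gives the robot as it stands. The module is installed in compiled form; this text tells all that it offers.
- The arm moves only by the tool move_arm, never from a script. Its argument "plan" is one flat list of numbers, 6 for each row, row after row: the shift along the world's x, y, z in units of 50 mm (1.0 is 50 mm), then the turn, a rotation vector about the world's x, y, z in rad. A call has 1 to 10 rows; each row is the pose to reach, as a shift and turn from the pose commanded when the call began; what a row does not reach only later rows make up. A row lasts 1/8 s, in which the tool goes at most 62.5 mm and 10.7 degrees, less where a joint would pass 70% of its speed; a pose out of reach is approached as far as the arm can. A call with a gripper value outside its range is refused whole. "grip" is the finger opening in mm, from 0 to 85.4, set as the call begins (left out, the last holds). The fingers move at their own pace and stop on an object; the grip force is fixed at half the most. Time passes only in rows, so rows that repeat a pose let the fingers close. It gives the time, the measured TCP pose, the force, the opening and the grip force at its end, in the units of the state.
- ctrl.get_obs(): the state, without advancing time (a new reading comes with each control period).
- ctrl.camera(name): name is "scene" or "top" or "wrist"; returns a dict with "pixels" (384x512x3 uint8, red, green, blue), "fx", "fy", "cx", "cy" (pixels), "origin" and "attitude" of the camera in the world. Camera axes: x right, y down, z forward; pixel columns grow to the right and rows downward; lengths in m; the calibration is good to about 2 mm. A picture is of the moment at which its call begins. There is no depth.
- ctrl.hand_in(): hands the job in; it is judged then, once.
The state is a dict: "time_s": time; "q": joint angles; "dq": joint speeds; "joint_efforts": joint torques, N m; "eef_pos": TCP position; "eef_rot": TCP orientation; "wrist_force": force on the tool from outside, world axes, zero at the start; "torque": the same for the moment, N m; "opening": opening from 0.0 (shut) to 1.0 (fully open); "grasp_force": force on a finger pad.
Only numpy, scipy, OpenCV 4.12 (cv2) and the standard library are available. Lean on these libraries where they do the work, as an engineer would, in place of code of your own. Each camera call takes 0.05 s, during which the arm holds its last target. There are 200 camera calls.

## Task

Change the rollers in the embossing stand: pull the spring clip straight out of the stand's post and lay it flat in the shallow tray, draw the keeper slide fully open by its black fin, lift the worn smooth roller out and lay it on the table between the tray and the paste jar, clear of both. Lower every patterned roller lying on the table into the stand, one to a bay (any bay, either way round), until both axle ends rest on the bottom of their slots; then push the keeper fully shut, leaving the clip for me, and leave the other things where they are.

Things in the scene. Friction and masses are not known exactly. Their poses are not given: they have to be found in the camera images.
- stand: Fixed roller stand. Two parallel aluminium cheeks, 260 mm long (stand y), 16 mm thick, top 78 mm up, 116 mm clear gap between. Each has three facing open-topped slots: 15 mm wide, flat bottom 54 mm above the table, mouth flared to 28 mm. A facing pair is a bay; bays 95 mm apart. Origin: table level, centre of middle bay; x along seated axles, y along the cheeks, z up. Yaw within 9 degrees
- bay1 (a point): Point where the middle of a seated roller's axle comes to lie in bay 1 (60 mm above the table, midway between the cheeks); same axes as the stand. Bay 1 is the nearest to the keeper's fin
- bay2 (a point): Point where the middle of a seated roller's axle comes to lie in bay 2 (60 mm above the table, midway between the cheeks); same axes as the stand. Bay 1 is the nearest to the keeper's fin
- bay3 (a point): Point where the middle of a seated roller's axle comes to lie in bay 3 (60 mm above the table, midway between the cheeks); same axes as the stand. Bay 1 is the nearest to the keeper's fin
- post_hole (a point): Middle of the hole in the stand's dark steel upright post (20 mm in stand x, 26 mm in y, top 96 mm above the table; at stand x +104, y -180 mm). The 11 mm square hole runs through it along stand x, 75 mm above the table. The clip is pulled out towards stand +x
- keeper (a joint): Keeper slide, a brass frame over both cheeks (top 85 mm above the table) with a tab over every slot. m: 0 = fully shut (start; slots covered), 0.036 = fully open (slots clear from above). Opens towards stand -y, shuts towards +y, stays where left; about 3 N of friction. The clip's leg blocks it from opening while in the post
- keeper_fin (a point): Grip point, 10 mm below the top of the keeper's black upright fin: 40 mm (stand x) by 12 mm (stand y) by 30 mm tall, top 113 mm above the table, on the middle of the keeper's cross bar (16 mm in y, 168 mm in x, top 84 mm). Moves with the keeper; shut, it is at stand x 0, y -165 mm
- clip: Steel clip of 8 mm round wire, 95 mm long: straight leg ending in a ring 44 mm across. Origin: on the leg's centre line where it meets the ring; the leg runs 69 mm along clip -x, ring centre 18 mm along clip -z, all in its x-z plane. Start: leg through the post, ring hanging on the stand +x side, clip x along stand x, origin 28 mm outside the post's face. 60 g
- clip_tip (a point): Free end of the clip's leg (centre of its round end)
- tray: Shallow open plywood tray, fixed to the table, 120 mm (its x) by 170 mm (its y) outside, 22 mm high, walls 4 mm, floor about 5 mm thick. Origin: centre of its underside; x away from the robot, yaw within 9 degrees. The paste jar stands beyond its -y side
- roller1: Wooden embossing roller: round body 40 mm diameter, 90 mm long, ringed pattern, at each end a hexagonal collar 46 mm across flats and 8 mm thick (it lies on their flats), and a steel axle of 12 mm diameter, 142 mm long in all. Origin: middle of the axle; x along the axle; 23 mm above the table when lying. About 0.3 kg. May be absent
- roller2: Wooden embossing roller: round body 40 mm diameter, 90 mm long, fluted lengthwise pattern, at each end a hexagonal collar 46 mm across flats and 8 mm thick (it lies on their flats), and a steel axle of 12 mm diameter, 142 mm long in all. Origin: middle of the axle; x along the axle; 23 mm above the table when lying. About 0.3 kg. May be absent
- roller3: Wooden embossing roller: round body 40 mm diameter, 90 mm long, dotted pattern, at each end a hexagonal collar 46 mm across flats and 8 mm thick (it lies on their flats), and a steel axle of 12 mm diameter, 142 mm long in all. Origin: middle of the axle; x along the axle; 23 mm above the table when lying. About 0.3 kg. May be absent
- worn1: Worn roller, present in one run of three (exactly one worn roller is present): starts seated in bay 1. Same sizes, origin and axes as the patterned rollers, but its body is smooth dark rubber without a pattern. It goes on the table between the tray and the paste jar
- worn2: Worn roller, present in one run of three (exactly one worn roller is present): starts seated in bay 2. Same sizes, origin and axes as the patterned rollers, but its body is smooth dark rubber without a pattern. It goes on the table between the tray and the paste jar
- worn3: Worn roller, present in one run of three (exactly one worn roller is present): starts seated in bay 3. Same sizes, origin and axes as the patterned rollers, but its body is smooth dark rubber without a pattern. It goes on the table between the tray and the paste jar
- flask: Bystander, to be left alone: copper-coloured drinking flask, 70 mm diameter, 200 mm tall. Origin: centre of its underside
- pen_cup: Bystander, to be left alone: white ceramic pen cup, 72 mm diameter, 90 mm tall. Origin: centre of its underside
- paste_jar: Bystander, to be left alone: glass paste jar, 76 mm diameter, 75 mm tall, standing about 260 mm from the tray's centre towards the tray's -y side, with the tray's yaw. Origin: centre of its underside
- card_box: Bystander, to be left alone: cardboard box 100 x 160 x 45 mm. Origin: centre of its underside
- weight: Bystander, to be left alone: dark steel paper weight 60 x 90 x 30 mm. Origin: centre of its underside
- bead_jar: Bystander, to be left alone: amber bead jar, 64 mm diameter, 100 mm tall. Origin: centre of its underside
- tape_roll: Bystander, to be left alone: lying cardboard ring (tape roll), 90 mm diameter, 24 mm high. Origin: centre of its underside
Things that resemble listed ones, but are neither listed nor needed, are in the scene too. Of the things shaped like the tray, the plywood one is meant.

How it is judged:
On the way, in this order (a step that is already met when the one before it is completed fails the run):
1. the clip is right out of the post (distance between clip and post_hole above 0.085 m and distance between clip_tip and post_hole above 0.02 m), for 0.2 s.
2. the keeper is drawn fully open (value of joint keeper above 0.031 m), for 0.2 s.
3. every patterned roller present is seated in a bay of its own, both axle ends at the bottom, with the keeper still open (x of roller1 in the frame of stand between -0.01 and 0.01 m and z of roller1 in the frame of stand between 0.056 and 0.0625 m and angle between roller1's own x axis and vertical between 1.531 and 1.611 rad and angle between the x axis of each of roller1, roller2, roller3 and the x axis of stand, either way round below 0.07 rad and (y of roller1 in the frame of bay1 between -0.004 and 0.004 m or y of roller1 in the frame of bay2 between -0.004 and 0.004 m or y of roller1 in the frame of bay3 between -0.004 and 0.004 m) and x of roller2 in the frame of stand between -0.01 and 0.01 m and z of roller2 in the frame of stand between 0.056 and 0.0625 m and angle between roller2's own x axis and vertical between 1.531 and 1.611 rad and (y of roller2 in the frame of bay1 between -0.004 and 0.004 m or y of roller2 in the frame of bay2 between -0.004 and 0.004 m or y of roller2 in the frame of bay3 between -0.004 and 0.004 m) and x of roller3 in the frame of stand between -0.01 and 0.01 m and z of roller3 in the frame of stand between 0.056 and 0.0625 m and angle between roller3's own x axis and vertical between 1.531 and 1.611 rad and (y of roller3 in the frame of bay1 between -0.004 and 0.004 m or y of roller3 in the frame of bay2 between -0.004 and 0.004 m or y of roller3 in the frame of bay3 between -0.004 and 0.004 m) and value of joint keeper above 0.026 m), for 0.2 s.
At the end, for the whole second after the job is handed in: Patterned rollers bottomed in bays (height 2.5 mm, level 0.04 rad, mid-slot 4 mm, centred 10 mm); worn one on the table between tray and paste jar (its middle 24 mm off the tray's side, 61 mm off the jar's axis, -85 to 65 mm in tray x); keeper shut to 4 mm; clip low inside the tray; all at rest (x of roller1 in the frame of stand between -0.01 and 0.01 m and z of roller1 in the frame of stand between 0.056 and 0.0625 m and angle between roller1's own x axis and vertical between 1.531 and 1.611 rad and angle between the x axis of each of roller1, roller2, roller3 and the x axis of stand, either way round below 0.07 rad and (y of roller1 in the frame of bay1 between -0.004 and 0.004 m or y of roller1 in the frame of bay2 between -0.004 and 0.004 m or y of roller1 in the frame of bay3 between -0.004 and 0.004 m) and x of roller2 in the frame of stand between -0.01 and 0.01 m and z of roller2 in the frame of stand between 0.056 and 0.0625 m and angle between roller2's own x axis and vertical between 1.531 and 1.611 rad and (y of roller2 in the frame of bay1 between -0.004 and 0.004 m or y of roller2 in the frame of bay2 between -0.004 and 0.004 m or y of roller2 in the frame of bay3 between -0.004 and 0.004 m) and x of roller3 in the frame of stand between -0.01 and 0.01 m and z of roller3 in the frame of stand between 0.056 and 0.0625 m and angle between roller3's own x axis and vertical between 1.531 and 1.611 rad and (y of roller3 in the frame of bay1 between -0.004 and 0.004 m or y of roller3 in the frame of bay2 between -0.004 and 0.004 m or y of roller3 in the frame of bay3 between -0.004 and 0.004 m) and value of joint keeper below 0.004 m and y of each of worn1, worn2, worn3 in the frame of tray below -0.109 m and y of each of worn1, worn2, worn3 in the frame of paste_jar above 0.061 m and x of worn1 in the frame of tray between -0.085 and 0.065 m and height (world z) of each of worn1, worn2, worn3 below 0.035 m and x of worn2 in the frame of tray between -0.085 and 0.065 m and x of worn3 in the frame of tray between -0.085 and 0.065 m and x of clip in the frame of tray between -0.06 and 0.06 m and y of clip in the frame of tray between -0.085 and 0.085 m and z of each of clip, clip_tip in the frame of tray below 0.03 m and x of clip_tip in the frame of tray between -0.06 and 0.06 m and y of clip_tip in the frame of tray between -0.085 and 0.085 m and linear speed of each of roller1, roller2, roller3, worn1, worn2, worn3, clip below 0.02 m/s); the robot touches nothing.
It fails at once if another thing on the table is knocked over or pushed more than 50 mm (distance of any of flask, pen_cup, paste_jar, card_box, weight, bead_jar, tape_roll from where it was at the start of the episode above 0.05 m or angle between any of flask, pen_cup, paste_jar, card_box, weight, bead_jar, tape_roll's own z axis and vertical above 0.6 rad).
Of worn1, worn2, worn3 only 1 to 1 are there at a start; the rules pass over those that are not, and their reading is None.
Of roller1, roller2, roller3 only 2 to 3 are there at a start; the rules pass over those that are not, and their reading is None.
At some moment in a run one of roller1, roller2, roller3 may be knocked a few centimetres aside while the robot is not near it.
Once in a run the grip may slacken for a moment while it holds something.
It also fails if it takes over 210 s, if anything falls off the work surface, if the arm or the gripper's body presses on something with over 40 N, if the wrist force passes 120 N, or if a joint passes its speed limit or range.

## Working session

There is one attempt and no reset: what is moved stays moved. The work goes in short steps, Python scripts to look and compute and a tool call to move; the robot and the scene stay as the last step left them, time stands still between calls to the robot, and variables do not carry over. Pictures are saved under pics/ and viewed, at most 14 in all, crops included, and the job is handed in when it is done.

Besides the shell and the picture viewer there is one more tool, called after "Emit:" in YAML: its name, and indented under it one key for each argument. move_arm: Moves the arm, as the interface text tells. Its arguments: {"type":"object","properties":{"plan":{"type":"array"},"grip":{"type":"number"}},"required":["plan"]}

```bash
mkdir -p pics; cat > h.py <<'E'
import numpy as np, cv2, json, sys
from bench import ctrl
from scipy.spatial.transform import Rotation as R
def q2m(q):
    q=np.array(q,float)
    return R.from_quat([q[1],q[2],q[3],q[0]]).as_matrix() if q.size==4 else q.reshape(3,3)
def shot(n,f=None):
    c=ctrl.camera(n); c['M']=q2m(c['attitude']); c['o']=np.array(c['origin'])
    c['img']=cv2.cvtColor(np.asarray(c['pixels']),cv2.COLOR_RGB2BGR)
    if f: cv2.imwrite('pics/'+f,c['img']); np.savez('pics/'+f[:-4]+'.npz',M=c['M'],o=c['o'],img=c['img'],k=[c['fx'],c['fy'],c['cx'],c['cy']])
    return c
def load(f):
    d=np.load('pics/'+f+'.npz'); k=d['k']
    return dict(M=d['M'],o=d['o'],img=d['img'],fx=k[0],fy=k[1],cx=k[2],cy=k[3])
def ray(c,u,v): return c['M']@np.array([(u-c['cx'])/c['fx'],(v-c['cy'])/c['fy'],1])
def onz(c,u,v,z):
    d=ray(c,u,v); return c['o']+d*(z-c['o'][2])/d[2]
def proj(c,p):
    d=c['M'].T@(np.array(p)-c['o']); return np.array([c['cx']+c['fx']*d[0]/d[2],c['cy']+c['fy']*d[1]/d[2]])
def crop(c,u0,v0,u1,v1,s,f):
    cv2.imwrite('pics/'+f,cv2.resize(c['img'][v0:v1,u0:u1],None,fx=s,fy=s,interpolation=cv2.INTER_CUBIC))
E
python3 - <<'E'
from h import *
for n in ['top','scene']:
    c=shot(n,n+'0.png'); print(n,c['fx'],c['cx'],c['cy'],c['o'],np.round(c['M'],3).tolist())
    big=cv2.resize(c['img'],(800,600)); cv2.imwrite('pics/%sb.png'%n,big)
o=ctrl.get_obs(); print({k:np.round(v,3).tolist() for k,v in o.items()})
E
```

```text
top 347.60612625133155 252.88894166540877 192.99003616874504 [0.29324261 0.02014769 1.31160915] [[-0.022, -0.981, 0.193], [-1.0, 0.026, 0.018], [-0.022, -0.192, -0.981]]
scene 349.7351881642182 258.1659228032624 187.76351002191677 [ 0.99114591 -0.67641925  0.67506751] [[0.836, 0.323, -0.444], [0.549, -0.477, 0.686], [0.01, -0.817, -0.576]]
{'time_s': 0.1, 'q': [0.918, 0.182, 1.608, -0.0, 1.354, -0.206], 'dq': [0.001, -0.001, -0.002, -0.001, 0.0, -0.0], 'joint_efforts': [0.001, -44.588, -35.224, -0.0, 0.004, -0.0], 'eef_pos': [0.248, 0.518, 0.23], 'eef_rot': [-0.0, 0.222, 0.975, -0.001], 'wrist_force': [-0.036, -0.346, 0.31], 'torque': [0.002, 0.057, -0.02], 'grasp_force': 0.0, 'opening': 0.999}
```

View pics/topb.png

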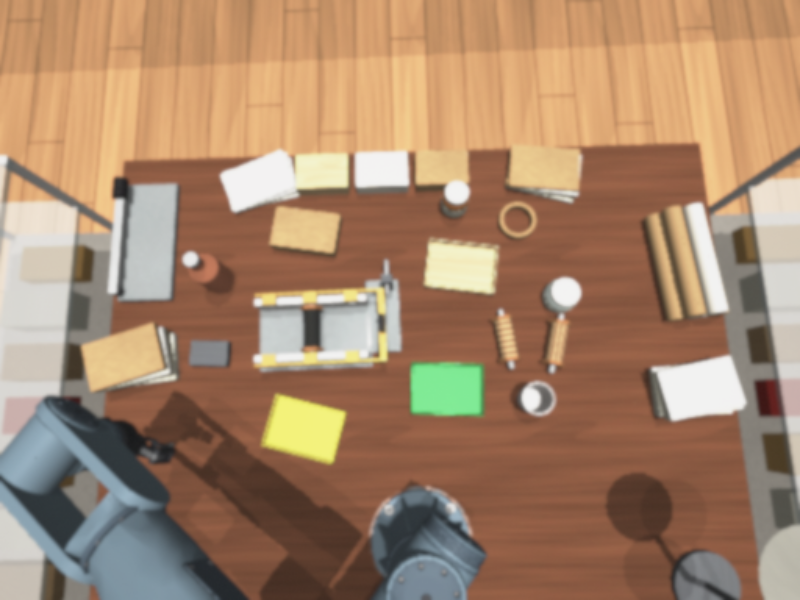

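View pics/sceneb.png

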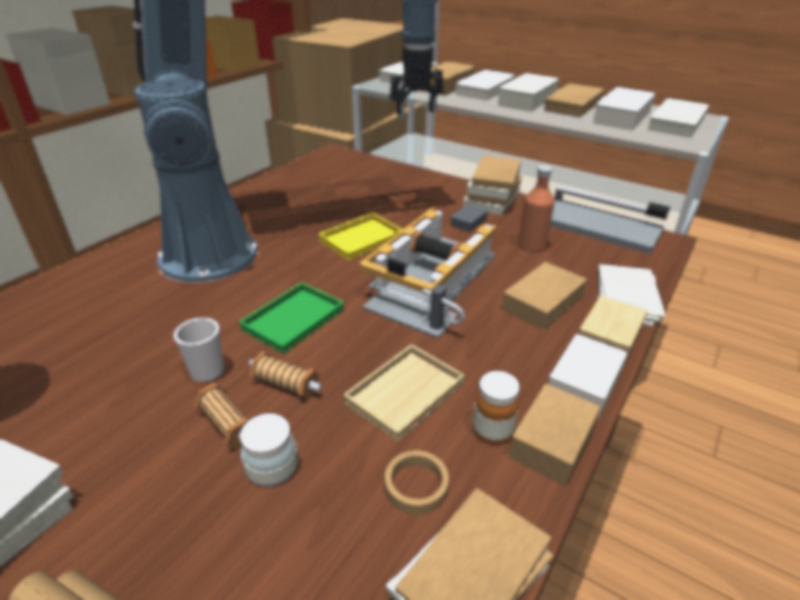

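Top view (800x600 scale): plywood tray (461,266), green tray (447,389) and yellow tray (304,429) as decoys. The stand is at (315,330), with the worn dark roller in the middle bay at (312,328). The post and clip are at (386,275). The ringed roller is at (507,340), the fluted one at (557,343), and the paste jar at (563,293). I see no third roller. The tray meant is the wooden one.

```bash
python3 - <<'E'
from h import *
c=load('top0'); s=load('scene0')
crop(c,155,145,375,265,3.6,'c1.png')
crop(s,215,120,330,225,5.2,'c2.png')
def rect(c,box,lo,hi,z,name):
    u0,v0,u1,v1=box; hsv=cv2.cvtColor(c['img'],cv2.COLOR_BGR2HSV)[v0:v1,u0:u1]
    m=cv2.inRange(hsv,lo,hi); m=cv2.morphologyEx(m,cv2.MORPH_OPEN,np.ones((2,2)))
    n,l,st,ct=cv2.connectedComponentsWithStats(m); i=1+np.argmax(st[1:,4]); ys,xs=np.where(l==i)
    P=np.array([onz(c,x+u0,y+v0,z)[:2] for x,y in zip(xs,ys)],np.float32)
    r=cv2.minAreaRect(P); print(name,st[i,4],np.round(r[0],4),np.round(r[1],4),round(r[2],1), 'px',ct[i]+[u0,v0])
rect(c,(268,148,322,192),(15,40,150),(35,160,255),.02,'tray')
rect(c,(312,195,335,240),(5,60,70),(25,255,255),.03,'r1')
rect(c,(345,199,368,242),(5,60,70),(25,255,255),.03,'r2')
rect(c,(345,172,376,202),(0,0,170),(180,60,255),.075,'jar')
rect(c,(158,180,252,240),(18,90,130),(32,255,255),.085,'keeper')
E
```

```text
tray 1437 [ 0.6289 -0.1216] [0.1761 0.126 ] 81.7 px [295.4578984  171.00695894]
r1 993 [ 0.4492 -0.2141] [0.0818 0.1658] 86.9 px [322.918429   216.84994965]
r2 930 [ 0.435  -0.3342] [0.0812 0.1591] 85.8 px [355.94946237 220.16344086]
jar 313 [ 0.5465 -0.3543] [0.0688 0.0702] 88.4 px [362.85303514 187.35782748]
keeper 299 [0.5483 0.2331] [0.031  0.2542] 1.9 px [200.02675585 189.40802676]
```

View pics/c1.png

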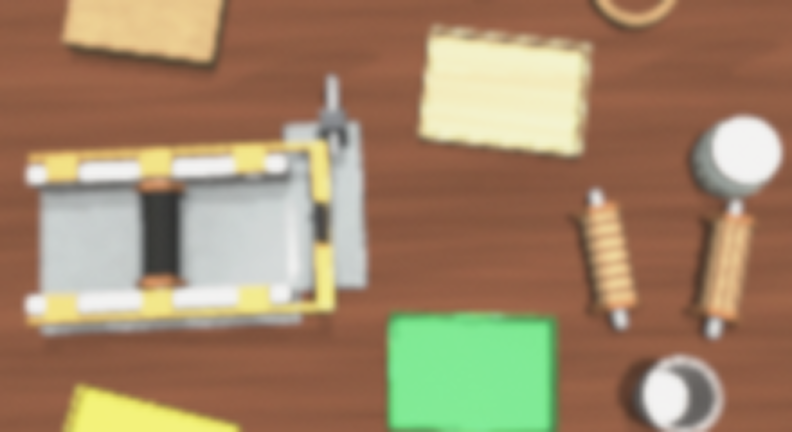

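View pics/c2.png

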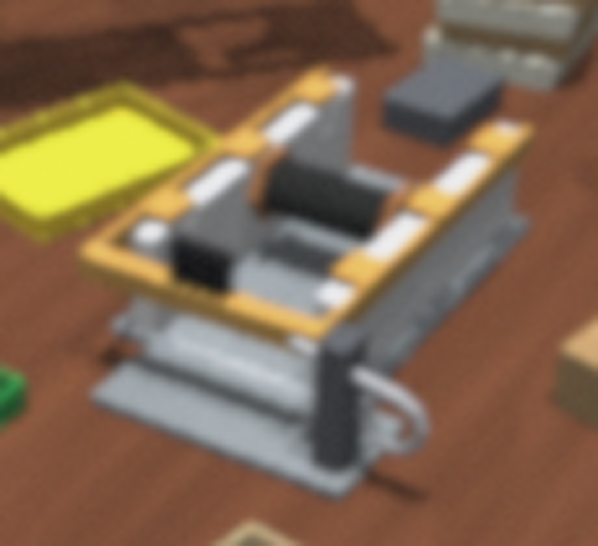

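Crop 1 (3.6x, offset 155,145): tray wooden; keeper bar ends (320,147) and (325,308), fin (321,222), clip (332,90), post top (333,118). Roller axle ends: ringed (597,195)/(620,320), fluted (737,206)/(713,330). Crop 2 shows the clip ring hanging on the +x side of the post and the smooth dark roller in the middle bay.

```bash
python3 - <<'E'
from h import *
c=load('top0'); s=load('scene0')
f=lambda x,y,z: onz(c,155+x/3.6-.36,145+y/3.6-.36,z)
def scn(x,y,z): return onz(s,215+x/5.2,120+y/5.2,z)
for n,x,y,z in [('barU',320,147,.084),('barL',325,308,.084),('fin',321,222,.113),('tabU1',250,158,.085),('tabU3',62,167,.085),('tabL1',254,297,.085),('tabL3',62,306,.085),('tabL2',157,302,.085),('tabU2',155,162,.085),('clip end',332,76,.079),('post',333,118,.096),('wornU',160,186,.07),('wornL',160,282,.07),('r1a',597,193,.025),('r1b',620,322,.025),('r2a',737,204,.025),('r2b',713,332,.025),('cup',680,395,.09),('jar',742,150,.075)]: print(n,np.round(f(x,y,z),3))
for n,x,y,z in [('tabS1',357,268,.085),('tabS2',440,195,.085),('finS',203,240,.113),('postS',342,345,.096),('clipring',400,385,.075)]: print(n,np.round(scn(x,y,z),3))
E
```

```text
barU [0.563 0.075 0.084]
barL [0.402 0.073 0.084]
fin [0.482 0.074 0.113]
tabU1 [0.554 0.146 0.085]
tabU3 [0.549 0.335 0.085]
tabL1 [0.414 0.143 0.085]
tabL3 [0.41  0.332 0.085]
tabL2 [0.411 0.238 0.085]
tabU2 [0.552 0.242 0.085]
clip end [0.638 0.062 0.079]
post [0.59  0.061 0.096]
wornU [0.53  0.239 0.07 ]
wornL [0.433 0.238 0.07 ]
r1a [ 0.52  -0.209  0.025]
r1b [ 0.386 -0.225  0.025]
r2a [ 0.504 -0.353  0.025]
r2b [ 0.373 -0.318  0.025]
cup [ 0.31  -0.265  0.09 ]
jar [ 0.551 -0.348  0.075]
tabS1 [0.554 0.145 0.085]
tabS2 [0.555 0.251 0.085]
finS [0.485 0.081 0.113]
postS [0.595 0.056 0.096]
clipring [0.628 0.067 0.075]
```

Emit:
move_arm:
  plan: [7.68, -9.14, -1.0, 0, 0, 0.471, 7.68, -9.14, -1.0, 0, 0, 0.471, 7.68, -9.14, -1.0, 0, 0, 0.471, 7.68, -9.14, -1.0, 0, 0, 0.471, 7.68, -9.14, -1.0, 0, 0, 0.471, 7.68, -9.14, -1.0, 0, 0, 0.471, 7.68, -9.14, -1.0, 0, 0, 0.471, 7.68, -9.14, -1.0, 0, 0, 0.471, 7.68, -9.14, -1.0, 0, 0, 0.471, 7.68, -9.14, -1.0, 0, 0, 0.471]
  grip: 50

```text
time_s: 1.35
eef_pos: [0.6334, 0.0592, 0.1805]
eef_rot: [-0.0, -0.011, 1.0, -0.0]
wrist_force: [0.0, 0.3, 0.0]
opening: 0.585
grasp_force: 0.0
```

Emit:
move_arm:
  plan: [0, 0, 0, 0, 0, 0, 0, 0, 0, 0, 0, 0]

```text
time_s: 1.6
eef_pos: [0.6317, 0.0619, 0.1805]
eef_rot: [-0.001, -0.012, 1.0, 0.0]
wrist_force: [-0.6, -0.3, -0.1]
opening: 0.586
grasp_force: 0.0
```

```bash
python3 - <<'E'
from h import *
o=ctrl.get_obs(); print(np.round(o['eef_pos'],4),q2m(o['eef_rot']).round(3).tolist(),o['opening'],o['q'])
c=shot('wrist','w1.png'); print(c['o'],c['fx'],c['M'].round(3).tolist())
for n,p in [('clip origin',(.6276,.0623,.075)),('post',(.5896,.0614,.096))]: print(n,proj(c,p))
E
```

```text
[0.6317 0.0619 0.1805] [[-1.0, -0.024, -0.002], [-0.024, 1.0, 0.001], [0.002, 0.001, -1.0]] 0.5859823575032858 [-8.92649302e-02  3.57748147e-01  1.49317257e+00  3.96839803e-04
  1.29242140e+00 -1.68395176e+00]
[0.56647011 0.05986254 0.32333708] 303.34312654832956 [[-0.023, 0.966, 0.256], [1.0, 0.022, 0.007], [0.001, 0.256, -0.967]]
clip origin [252.8186574 187.6166442]
post [252.93011571 144.75151325]
```

View pics/w1.png

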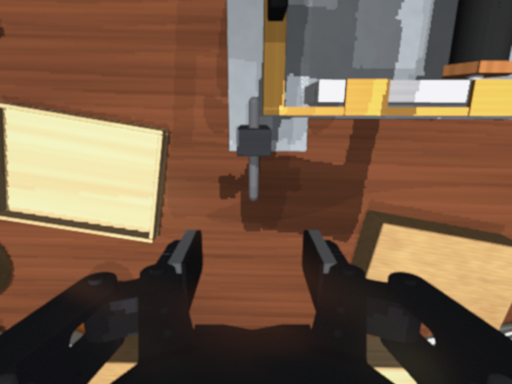

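The wrist view shows the post at (254,138), the clip from (253,155) to (253,198) on its line as predicted, and the tray at left. Next I go down on the ring's top.

Emit:
move_arm:
  plan: [0, 0, -1.25, 0, 0, 0, 0, 0, -2.0, 0, 0, 0, 0, 0, -2.6, 0, 0, 0, 0, 0, -2.6, 0, 0, 0, 0, 0, -2.6, 0, 0, 0]

```text
time_s: 2.28
eef_pos: [0.6331, 0.0624, 0.0529]
eef_rot: [0.001, -0.013, 1.0, -0.0]
wrist_force: [0.7, -0.3, 0.9]
opening: 0.586
grasp_force: 0.0
```

Emit:
move_arm:
  plan: [0, 0, 0, 0, 0, 0, 0, 0, 0, 0, 0, 0, 0, 0, 0, 0, 0, 0, 0, 0, 0, 0, 0, 0, 0, 0, 0, 0, 0, 0, 0, 0, 0, 0, 0, 0]
  grip: 0

```text
time_s: 3.02
eef_pos: [0.6331, 0.0614, 0.052]
eef_rot: [0.001, -0.012, 1.0, -0.0]
wrist_force: [0.1, -0.4, 4.6]
opening: 0.071
grasp_force: 59.0
```

Emit:
move_arm:
  plan: [0.4, 0.01, 0, 0, 0, 0, 0.8, 0.02, 0, 0, 0, 0, 1.2, 0.03, 0, 0, 0, 0, 1.6, 0.04, 0, 0, 0, 0, 1.6, 0.04, 0, 0, 0, 0, 1.6, 0.04, 0, 0, 0, 0, 1.6, 0.04, 0.6, 0, 0, 0, 1.6, 0.04, 1.2, 0, 0, 0, 1.6, 0.04, 1.2, 0, 0, 0]

```text
time_s: 4.15
eef_pos: [0.7138, 0.0635, 0.1146]
eef_rot: [0.003, -0.012, 1.0, -0.0]
wrist_force: [0.8, 0.0, -0.8]
opening: 0.076
grasp_force: 41.9
```

```bash
python3 - <<'E'
from h import *
c=shot('wrist','w2.png')
E
```

```text
(no output)
```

View pics/w2.png

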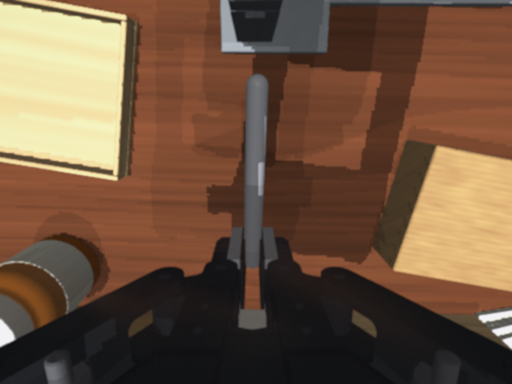

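The clip is out of the post and held: leg from (257,80) to the pads at (252,265). I carry it over the tray while turning the leg along tray y.

Emit:
move_arm:
  plan: [0, 0, 1.1, 0, 0, 0, -1.6, -4.26, 1.1, 0, 0, -1.716, -1.6, -4.26, 1.1, 0, 0, -1.716, -1.6, -4.26, 1.1, 0, 0, -1.716, -1.6, -4.26, 1.1, 0, 0, -1.716, -1.6, -4.26, 1.1, 0, 0, -1.716, -1.6, -4.26, 1.1, 0, 0, -1.716, -1.6, -4.26, 1.1, 0, 0, -1.716, -1.6, -4.26, 1.1, 0, 0, -1.716, -1.6, -4.26, 1.1, 0, 0, -1.716]

```text
time_s: 5.45
eef_pos: [0.6309, -0.1488, 0.1639]
eef_rot: [-0.002, 0.741, 0.671, -0.001]
wrist_force: [-0.3, 0.3, -0.6]
opening: 0.066
grasp_force: 60.6
```

Emit:
move_arm:
  plan: [0, 0, 0, 0, 0, -0.05, 0, 0, 0, -0.1, -0.69, 0, 0, 0, 0, -0.1, -0.69, 0, 0, 0, 0, -0.1, -0.69, 0, 0, 0, 0, -0.1, -0.69, 0, 0, 0, 0, -0.1, -0.69, 0, 0, 0, 0, -0.1, -0.69, 0]

```text
time_s: 6.32
eef_pos: [0.6326, -0.1496, 0.1661]
eef_rot: [0.263, 0.695, 0.633, 0.216]
wrist_force: [0.4, -0.0, 0.2]
opening: 0.07
grasp_force: 60.6
```

```bash
python3 - <<'E'
from h import *
o=ctrl.get_obs(); print(np.round(o['eef_pos'],4),q2m(o['eef_rot']).round(3).tolist(),o['opening'],np.round(o['q'],2))
c=load('w1')
hsv=cv2.cvtColor(c['img'],cv2.COLOR_BGR2HSV); m=cv2.inRange(hsv[90:260,0:185],(15,20,170),(40,150,255))
ys,xs=np.where(m>0); P=np.array([onz(c,x,y+90,.006)[:2] for x,y in zip(xs,ys)],np.float32); print(cv2.minAreaRect(P))
for u,v in [(0,103),(168,128),(155,242)]: print(onz(c,u,v,.022))
c=shot('wrist','w3.png'); s=shot('scene','s3.png')
cv2.imwrite('pics/s3b.png',np.hstack([cv2.resize(s['img'][150:330,180:420],(400,300)),cv2.resize(c['img'],(400,300))]))
E
```

```text
[ 0.6326 -0.1496  0.1661] [[0.105, 0.766, 0.634], [0.994, -0.06, -0.092], [-0.033, 0.639, -0.768]] 0.07031233758833481 [-0.54  0.08  2.03  0.61  0.44 -0.92]
((0.6365547776222229, -0.12337305396795273), (0.16802823543548584, 0.12660762667655945), 81.53003692626953)
[ 0.56318581 -0.17969858  0.022     ]
[ 0.58285186 -0.02102339  0.022     ]
[ 0.70310662 -0.0407159   0.022     ]
```

View pics/s3b.png

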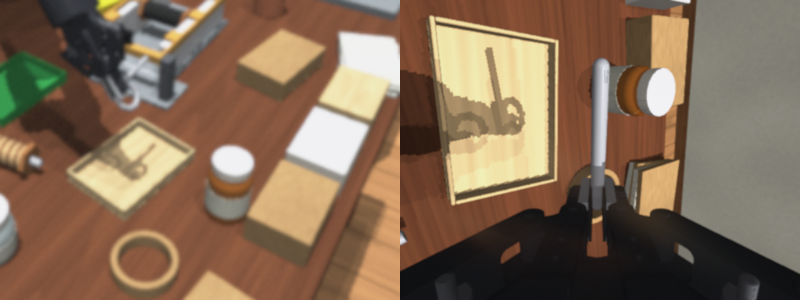

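The scene crop shows the clip held above the tray with its shadow inside it, and the bead jar is beside the path but clear. I lower it straight down.

Emit:
move_arm:
  plan: [0, 0.04, -0.8, 0, 0, 0, 0, 0.08, -1.6, 0, 0, 0, 0, 0.08, -2.2, 0, 0, 0, 0, 0.08, -2.5, 0, 0, 0, 0, 0.08, -2.75, 0, 0, 0, 0, 0.08, -2.75, 0, 0, 0]

```text
time_s: 7.18
eef_pos: [0.6331, -0.1452, 0.0281]
eef_rot: [0.263, 0.695, 0.633, 0.217]
wrist_force: [0.2, -0.3, -1.5]
opening: 0.068
grasp_force: 60.6
```

Emit:
move_arm:
  plan: [0, 0, 0, 0, 0, 0, 0, 0, 0, 0, 0, 0, 0, 0, 0, 0, 0, 0]
  grip: 22

```text
time_s: 7.55
eef_pos: [0.6329, -0.1457, 0.0296]
eef_rot: [0.265, 0.694, 0.633, 0.217]
wrist_force: [-0.3, 0.0, 0.2]
opening: 0.258
grasp_force: 0.1
```

Emit:
move_arm:
  plan: [-0.4, 0.06, 0.5, 0, 0, 0, -0.8, 0.12, 1.0, 0, 0, 0, -1.2, 0.17, 1.5, 0, 0, 0, -1.6, 0.2, 2.4, 0, 0, 0, -1.6, 0.2, 2.8, 0.1, 0.69, 0, -1.6, 0.2, 2.8, 0.1, 0.69, 0, -1.6, 0.2, 2.8, 0.1, 0.69, 0, -1.6, 0.2, 2.8, 0.1, 0.69, 0, -1.6, 0.2, 2.8, 0.1, 0.69, 0]

```text
time_s: 8.68
eef_pos: [0.5542, -0.1357, 0.1688]
eef_rot: [0.0, 0.739, 0.674, -0.0]
wrist_force: [1.1, 0.2, -0.2]
opening: 0.26
grasp_force: 0.0
```

```bash
python3 - <<'E'
from h import *
o=ctrl.get_obs(); print(np.round(o['eef_pos'],4),q2m(o['eef_rot']).round(3).tolist(),o['opening'],np.round(o['q'],2))
c=shot('wrist','w4.png'); s=shot('scene','s4.png')
cv2.imwrite('pics/s4b.png',np.hstack([cv2.resize(s['img'][150:330,180:420],(400,300)),cv2.resize(c['img'],(400,300))]))
E
```

```text
[ 0.5542 -0.1357  0.1688] [[0.091, 0.996, 0.0], [0.996, -0.091, -0.001], [-0.001, 0.0, -1.0]] 0.2601544072603462 [-0.45  0.23  1.68 -0.    1.23 -0.36]
```

View pics/s4b.png

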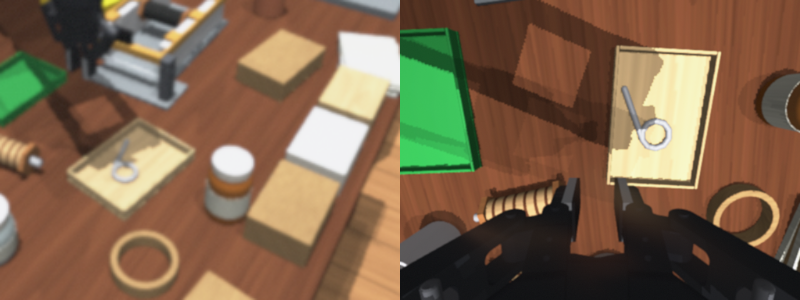

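The clip lies flat inside the tray, with its ring at (655,135) and tip at (626,90) in the wrist half of the view. Next is the fin.

Emit:
move_arm:
  plan: [-1.38, 4.19, -0.3, 0, 0, 1.684, -1.38, 4.19, -0.3, 0, 0, 1.684, -1.38, 4.19, -0.3, 0, 0, 1.684, -1.38, 4.19, -0.3, 0, 0, 1.684, -1.38, 4.19, -0.3, 0, 0, 1.684, -1.38, 4.19, -0.3, 0, 0, 1.684, -1.38, 4.19, -0.3, 0, 0, 1.684, -1.38, 4.19, -0.3, 0, 0, 1.684, -1.38, 4.19, -0.3, 0, 0, 1.684, -1.38, 4.19, -0.3, 0, 0, 1.684]
  grip: 40

```text
time_s: 10.02
eef_pos: [0.4822, 0.074, 0.1536]
eef_rot: [0.001, -0.009, 1.0, 0.0]
wrist_force: [-0.3, -1.0, 0.3]
opening: 0.474
grasp_force: 0.0
```

Emit:
move_arm:
  plan: [0, 0, -0.5, 0, 0, 0.01, 0, 0, -1.0, 0, 0, 0.01, 0, 0, -1.28, 0, 0, 0.01, 0, 0, -1.28, 0, 0, 0.01, 0, 0, -1.28, 0, 0, 0.01]

```text
time_s: 10.65
eef_pos: [0.484, 0.074, 0.0906]
eef_rot: [0.001, -0.015, 1.0, -0.0]
wrist_force: [0.0, 0.2, -0.3]
opening: 0.467
grasp_force: 0.0
```

Emit:
move_arm:
  plan: [0, 0, 0, 0, 0, 0, 0, 0, 0, 0, 0, 0, 0, 0, 0, 0, 0, 0, 0, 0, 0, 0, 0, 0, 0, 0, 0, 0, 0, 0]
  grip: 5

```text
time_s: 11.28
eef_pos: [0.4841, 0.0741, 0.0908]
eef_rot: [0.001, -0.015, 1.0, 0.0]
wrist_force: [-1.8, 0.4, 6.5]
opening: 0.129
grasp_force: 59.0
```

Emit:
move_arm:
  plan: [0, -0.15, 0, 0, 0, 0, 0.01, -0.3, 0, 0, 0, 0, 0.01, -0.45, 0, 0, 0, 0, 0.015, -0.6, 0, 0, 0, 0, 0.02, -0.7, 0, 0, 0, 0, 0.02, -0.75, 0, 0, 0, 0, 0.02, -0.75, 0, 0, 0, 0]

```text
time_s: 12.15
eef_pos: [0.4848, 0.0387, 0.0907]
eef_rot: [0.001, -0.015, 1.0, 0.002]
wrist_force: [-2.6, 10.5, 7.8]
opening: 0.126
grasp_force: 59.6
```

Emit:
move_arm:
  plan: [0, 0.02, 0, 0, 0, 0, 0, 0.02, 0, 0, 0, 0, 0, 0.02, 0, 0, 0, 0]
  grip: 40

```text
time_s: 12.52
eef_pos: [0.4845, 0.0374, 0.0898]
eef_rot: [0.0, -0.015, 1.0, -0.0]
wrist_force: [0.1, 0.1, -0.2]
opening: 0.468
grasp_force: 0.0
```

Emit:
move_arm:
  plan: [0, 0, 1.0, 0, 0, 0, 0, 0, 1.8, 0, 0, 0, -0.12, 4.04, 1.8, 0, 0, 0, -0.12, 4.04, 1.8, 0, 0, 0, -0.12, 4.04, 1.8, 0, 0, 0, -0.12, 4.04, 1.8, 0, 0, 0, -0.12, 4.04, 1.8, 0, 0, 0]
  grip: 70

```text
time_s: 13.4
eef_pos: [0.4782, 0.2399, 0.1795]
eef_rot: [-0.0, -0.016, 1.0, -0.0]
wrist_force: [-0.6, 0.1, -0.9]
opening: 0.821
grasp_force: 0.0
```

```bash
python3 - <<'E'
from h import *
o=ctrl.get_obs(); print(np.round(o['eef_pos'],4),q2m(o['eef_rot']).round(3).tolist(),o['opening'],np.round(o['q'],2))
c=shot('wrist','w5.png'); s=shot('scene','s5.png')
cv2.imwrite('pics/s5b.png',np.hstack([cv2.resize(s['img'][110:230,200:360],(400,300)),cv2.resize(c['img'],(400,300))]))
E
```

```text
[0.4782 0.2399 0.1795] [[-0.999, -0.033, -0.0], [-0.033, 0.999, -0.001], [0.0, -0.001, -1.0]] 0.8206769982708612 [ 0.24  0.15  1.76 -0.    1.24 -1.36]
```

View pics/s5b.png

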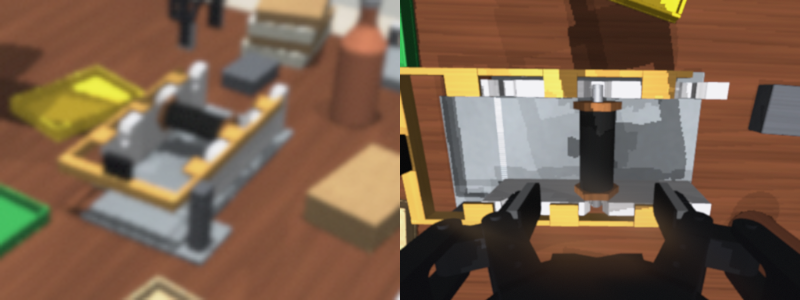

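The keeper is open, with tabs off the slots and a 10 N stop felt. The worn roller sits mid-bay, body (597,150) in the wrist half. A quick measure of its axis, which also refines the stand frame:

```bash
python3 - <<'E'
from h import *
c=load('w5'); g=c['img'].max(2)
a=g[142:235,215:290]; m=(a<60).astype(np.uint8)
n,l,st,ct=cv2.connectedComponentsWithStats(m); i=1+np.argmax(st[1:,4]); print(st[i],ct[i])
for r in range(5,90,12):
    xs=np.where(l[r]==i)[0]
    if len(xs): print(r+142,xs.min()+215,xs.max()+215,np.round(onz(c,(xs.min()+xs.max()+1)/2+215,r+142,.064)[:2],4))
for n,u,v,z in [('collarU',252,127,.07),('collarL',249,252,.07)]: print(n,onz(c,u,v,z))
E
```

```text
[  15    0   46   93 4004] [37.03796204 46.10814186]
147 231 275 [0.4412 0.2398]
159 231 274 [0.4514 0.2397]
171 231 274 [0.4618 0.24  ]
183 230 274 [0.4725 0.2399]
195 230 273 [0.4834 0.2398]
207 231 273 [0.4944 0.2406]
219 231 272 [0.5058 0.2406]
231 231 272 [0.5174 0.2409]
collarU [0.42441982 0.2379643  0.07      ]
collarL [0.53540778 0.23878139 0.07      ]
```

Emit:
move_arm:
  plan: [0.04, 0, -1.2, 0, 0, -0.012, 0.04, 0, -2.2, 0, 0, -0.012, 0.04, 0, -2.69, 0, 0, -0.012, 0.04, 0, -2.69, 0, 0, -0.012, 0.04, 0, -2.69, 0, 0, -0.012]

```text
time_s: 14.12
eef_pos: [0.4817, 0.2388, 0.0466]
eef_rot: [0.001, -0.009, 1.0, 0.0]
wrist_force: [0.0, 0.1, 1.0]
opening: 0.822
grasp_force: 0.0
```

Emit:
move_arm:
  plan: [0, 0, 0, 0, 0, 0, 0, 0, 0, 0, 0, 0, 0, 0, 0, 0, 0, 0, 0, 0, 0, 0, 0, 0, 0, 0, 0, 0, 0, 0]
  grip: 20

```text
time_s: 14.75
eef_pos: [0.4817, 0.2398, 0.047]
eef_rot: [0.001, -0.009, 1.0, 0.0]
wrist_force: [-0.4, -0.8, 5.3]
opening: 0.448
grasp_force: 59.5
```

Emit:
move_arm:
  plan: [0, 0, 0.3, 0, 0, 0, 0, 0, 0.8, 0, 0, 0, 0, 0, 1.6, 0, 0, 0, 0, 0, 2.4, 0, 0, 0, 0, 0, 2.4, 0, 0, 0]

```text
time_s: 15.38
eef_pos: [0.4829, 0.2404, 0.1699]
eef_rot: [0.004, -0.009, 1.0, 0.001]
wrist_force: [-0.9, -0.1, -3.1]
opening: 0.449
grasp_force: 61.0
```

The worn roller is up (opening 38 mm). I carry it to the gap between tray and paste jar.

Emit:
move_arm:
  plan: [2.92, -10.1, 0, 0, 0, -0.172, 2.92, -10.1, 0, 0, 0, -0.172, 2.92, -10.1, 0, 0, 0, -0.172, 2.92, -10.1, 0, 0, 0, -0.172, 2.92, -10.1, 0, 0, 0, -0.172, 2.92, -10.1, 0, 0, 0, -0.172, 2.92, -10.1, 0, 0, 0, -0.172, 2.92, -10.1, 0, 0, 0, -0.172, 2.92, -10.1, 0, 0, 0, -0.172, 2.92, -10.1, 0, 0, 0, -0.172]

```text
time_s: 16.62
eef_pos: [0.6255, -0.2673, 0.1635]
eef_rot: [-0.001, 0.078, 0.997, 0.0]
wrist_force: [0.5, 0.6, -2.1]
opening: 0.447
grasp_force: 61.1
```

```bash
python3 - <<'E'
from h import *
o=ctrl.get_obs(); print(np.round(o['eef_pos'],4),q2m(o['eef_rot']).round(3).tolist(),o['opening'],np.round(o['q'],2))
c=shot('top','t6.png'); w=shot('wrist','w6.png')
cv2.imwrite('pics/t6b.png',np.hstack([cv2.resize(c['img'][130:265,220:400],(400,300)),cv2.resize(w['img'],(400,300))]))
E
```

```text
[ 0.6255 -0.2673  0.1635] [[-0.988, 0.156, -0.002], [0.156, 0.988, 0.001], [0.002, 0.001, -1.0]] 0.4469708580964976 [-0.58  0.47  1.37 -0.    1.3  -1.99]
```

View pics/t6b.png

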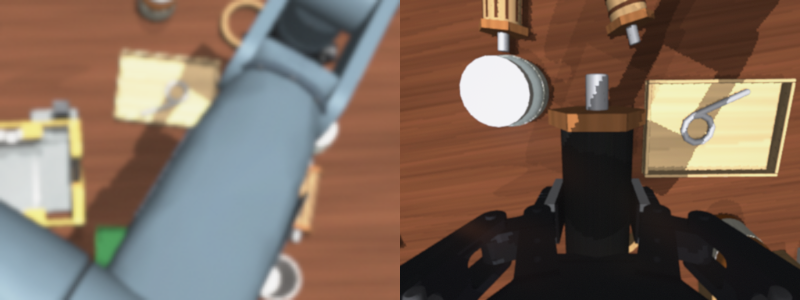

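```bash
python3 - <<'E'
from h import *
c=load('w6')
f=lambda x,y,z: np.round(onz(c,(x-400)*1.28,y*1.28,z),4)
print('jar',f(496,91,.075),'tray side corners',f(646,80,.022),f(642,176,.022), f(794,79,.022))
E
```

```text
jar [ 0.5489 -0.3503  0.075 ] tray side corners [ 0.5609 -0.1982  0.022 ] [ 0.6772 -0.2153  0.022 ] [ 0.5862 -0.0296  0.022 ]
```

Emit:
move_arm:
  plan: [0.03, 0, -1.0, 0, 0, 0, 0.03, 0, -2.0, 0, 0, 0, 0.03, 0, -2.5, 0, 0, 0, 0.03, 0, -2.5, 0, 0, 0]

```text
time_s: 17.23
eef_pos: [0.6257, -0.2623, 0.0372]
eef_rot: [-0.003, 0.076, 0.997, 0.002]
wrist_force: [0.3, 0.2, -2.5]
opening: 0.449
grasp_force: 61.3
```

Emit:
move_arm:
  plan: [0, -0.1, -0.25, 0, 0, 0, 0, -0.1, -0.42, 0, 0, 0, 0, -0.1, -0.46, 0, 0, 0, 0, -0.1, -0.46, 0, 0, 0]

```text
time_s: 17.73
eef_pos: [0.628, -0.2705, 0.0175]
eef_rot: [0.0, 0.077, 0.997, -0.0]
wrist_force: [0.4, -0.6, -2.5]
opening: 0.444
grasp_force: 61.3
```

Emit:
move_arm:
  plan: [0, 0, 0, 0, 0, 0, 0, 0, 0, 0, 0, 0, 0, 0, 0, 0, 0, 0]
  grip: 52

```text
time_s: 18.1
eef_pos: [0.6283, -0.2707, 0.0179]
eef_rot: [0.0, 0.077, 0.997, -0.0]
wrist_force: [0.1, -0.0, -0.2]
opening: 0.613
grasp_force: 0.0
```

Emit:
move_arm:
  plan: [0, 0, 0.6, 0, 0, 0, 0, 0, 1.6, 0, 0, 0, 0, 0, 2.8, 0, 0, 0, -3.9, 0.9, 2.8, 0, 0, 0, -3.9, 0.9, 2.8, 0, 0, 0, -3.9, 0.9, 2.8, 0, 0, 0, -3.9, 0.9, 2.8, 0, 0, 0, -3.9, 0.9, 2.8, 0, 0, 0, -3.9, 0.9, 2.8, 0, 0, 0]

```text
time_s: 19.23
eef_pos: [0.4345, -0.2264, 0.1581]
eef_rot: [0.001, 0.077, 0.997, -0.001]
wrist_force: [0.2, -0.1, 0.6]
opening: 0.605
grasp_force: 0.0
```

```bash
python3 - <<'E'
from h import *
o=ctrl.get_obs(); print(np.round(o['eef_pos'],4),q2m(o['eef_rot']).round(3).tolist(),o['opening'],np.round(o['q'],2))
c=shot('wrist','w7.png'); s=shot('scene','s7.png')
cv2.imwrite('pics/s7b.png',np.hstack([cv2.resize(s['img'][180:330,110:310],(400,300)),cv2.resize(c['img'],(400,300))]))
E
```

```text
[ 0.4345 -0.2264  0.1581] [[-0.988, 0.153, 0.002], [0.153, 0.988, -0.001], [-0.002, -0.001, -1.0]] 0.6049787285750033 [-0.72  0.07  1.89  0.    1.18 -2.14]
```

View pics/s7b.png

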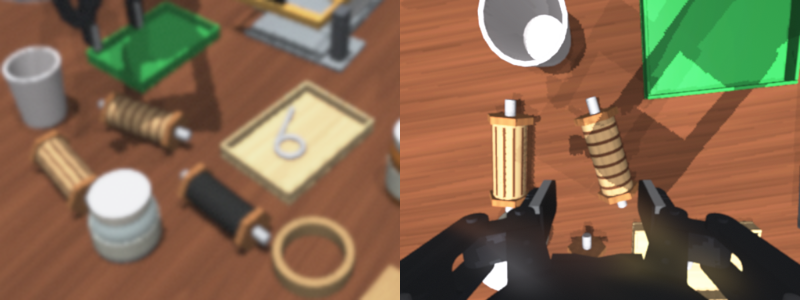

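The worn roller lies between tray and jar (scene half (218,205)), the clip is still in the tray, and both patterned rollers are in the wrist view: fluted ends (511,100)/(511,211), ringed (591,97)/(622,206).

```bash
python3 - <<'E'
from h import *
c=load('w7')
f=lambda x,y,z: onz(c,(x-400)*1.28,y*1.28,z)
for n,a,b in [('r1',(592,98),(623,206)),('r2',(511,99),(511,211)),('r1collars',(600,118),(619,195)),('r2collars',(512,120),(511,199))]:
    z=.023 if 'c' not in n else .035
    A,B=f(*a,z),f(*b,z); d=B-A; print(n,np.round((A+B)[:2]/2,4),'len',np.linalg.norm(d).round(3),'ang',np.degrees(np.arctan2(d[1],d[0])).round(1),np.round(A,3),np.round(B,3))
E
```

```text
r1 [ 0.4512 -0.2151] len 0.142 ang 7.3 [ 0.381 -0.224  0.023] [ 0.522 -0.206  0.023]
r2 [ 0.437  -0.3336] len 0.143 ang -14.2 [ 0.368 -0.316  0.023] [ 0.506 -0.351  0.023]
r1collars [ 0.4514 -0.214 ] len 0.097 ang 5.2 [ 0.403 -0.218  0.035] [ 0.5   -0.21   0.035]
r2collars [ 0.4374 -0.3288] len 0.098 ang -14.9 [ 0.39  -0.316  0.035] [ 0.485 -0.341  0.035]
```

Emit:
move_arm:
  plan: [0.34, 0.23, -0.8, 0, 0, 0.272, 0.34, 0.23, -1.6, 0, 0, 0.272, 0.34, 0.23, -2.4, 0, 0, 0.272, 0.34, 0.23, -2.94, 0, 0, 0.272, 0.34, 0.23, -2.94, 0, 0, 0.272, 0.34, 0.23, -2.94, 0, 0, 0.272]
  grip: 72

```text
time_s: 20.08
eef_pos: [0.451, -0.2145, 0.011]
eef_rot: [0.0, -0.059, 0.998, -0.0]
wrist_force: [0.4, 0.2, -0.5]
opening: 0.844
grasp_force: 0.0
```

Emit:
move_arm:
  plan: [0, 0, 0, 0, 0, 0, 0, 0, 0, 0, 0, 0, 0, 0, 0, 0, 0, 0, 0, 0, 0, 0, 0, 0, 0, 0, 0, 0, 0, 0]
  grip: 20

```text
time_s: 20.7
eef_pos: [0.451, -0.2149, 0.0119]
eef_rot: [0.001, -0.059, 0.998, -0.001]
wrist_force: [-0.5, 0.8, 5.9]
opening: 0.441
grasp_force: 59.6
```

Emit:
move_arm:
  plan: [0, 0, 0.5, 0, 0, 0, 0, 0, 1.5, 0, 0, 0, 0, 0, 2.7, 0, 0, 0, 0, 0, 3.4, 0, 0, 0, 0, 0, 3.4, 0, 0, 0, 0, 0, 3.4, 0, 0, 0]

```text
time_s: 21.45
eef_pos: [0.4489, -0.2131, 0.1786]
eef_rot: [-0.001, -0.059, 0.998, 0.001]
wrist_force: [-0.1, -0.2, -4.3]
opening: 0.446
grasp_force: 62.3
```

```bash
python3 - <<'E'
from h import *
o=ctrl.get_obs(); print(np.round(o['eef_pos'],4),q2m(o['eef_rot']).round(3).tolist(),o['opening'],np.round(o['q'],2))
c=shot('wrist','w8.png'); cv2.imwrite('pics/w8b.png',cv2.resize(c['img'],(400,300)))
E
```

```text
[ 0.4489 -0.2131  0.1786] [[-0.993, -0.118, -0.002], [-0.118, 0.993, 0.002], [0.002, 0.002, -1.0]] 0.44553311309062826 [-0.68  0.06  1.85  0.    1.23 -2.37]
```

View pics/w8b.png

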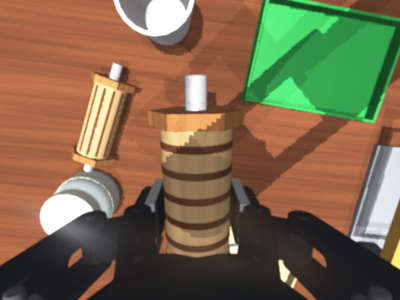

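```bash
python3 - <<'E'
from h import *
c=load('w8'); o=ctrl.get_obs(); Rt=q2m(o['eef_rot']); T=np.array(o['eef_pos'])
g=cv2.cvtColor(c['img'],cv2.COLOR_BGR2HSV)
for v in range(88,142,3):
    r=g[v,225:280]; xs=np.where((r[:,1]<60)&(r[:,2]>70))[0]
    print(v,(xs.min()+225,xs.max()+225) if len(xs) else None,end='; ')
print()
for u,v in [(251,97),(251,134)]:
    for z in (T[2]+.012,): print(np.round(Rt.T@(onz(c,u,v,z)-T),4))
E
```

```text
88 None; 91 None; 94 None; 97 (np.int64(237), np.int64(263)); 100 (np.int64(236), np.int64(264)); 103 (np.int64(236), np.int64(264)); 106 (np.int64(236), np.int64(264)); 109 (np.int64(236), np.int64(264)); 112 (np.int64(236), np.int64(264)); 115 (np.int64(236), np.int64(264)); 118 (np.int64(236), np.int64(264)); 121 (np.int64(236), np.int64(264)); 124 (np.int64(237), np.int64(264)); 127 (np.int64(237), np.int64(264)); 130 (np.int64(237), np.int64(264)); 133 (np.int64(237), np.int64(264)); 136 (np.int64(237), np.int64(264)); 139 (np.int64(237), np.int64(264)); 
[ 0.0713 -0.0009 -0.0118]
[ 0.0563 -0.0009 -0.0118]
```

Emit:
move_arm:
  plan: [0.58, 10.96, 0, 0, 0, -0.098, 0.58, 10.96, 0, 0, 0, -0.098, 0.58, 10.96, 0, 0, 0, -0.098, 0.58, 10.96, 0, 0, 0, -0.098, 0.58, 10.96, 0, 0, 0, -0.098, 0.58, 10.96, 0, 0, 0, -0.098, 0.58, 10.96, 0, 0, 0, -0.098, 0.58, 10.96, 0, 0, 0, -0.098, 0.58, 10.96, 0, 0, 0, -0.098, 0.58, 10.96, 0, 0, 0, -0.098]

```text
time_s: 22.75
eef_pos: [0.477, 0.3368, 0.1772]
eef_rot: [-0.002, -0.013, 1.0, -0.0]
wrist_force: [-0.6, -0.2, -3.8]
opening: 0.445
grasp_force: 62.5
```

Emit:
move_arm:
  plan: [0, 0, 0, 0, 0, 0, 0, 0, -0.5, 0, 0, 0, 0, 0, -0.9, 0, 0, 0, 0, 0, -0.9, 0, 0, 0, 0, 0, -0.9, 0, 0, 0]

```text
time_s: 23.38
eef_pos: [0.4794, 0.3333, 0.1357]
eef_rot: [0.0, -0.01, 1.0, 0.0]
wrist_force: [0.6, -0.6, -3.4]
opening: 0.445
grasp_force: 62.5
```

```bash
python3 - <<'E'
from h import *
o=ctrl.get_obs(); print(np.round(o['eef_pos'],4),q2m(o['eef_rot']).round(3).tolist(),o['opening'],np.round(o['q'],2))
c=shot('wrist','w9.png'); s=shot('scene','s9.png')
cv2.imwrite('pics/w9b.png',np.hstack([cv2.resize(s['img'][100:220,220:380],(400,300)),cv2.resize(c['img'],(400,300))]))
E
```

```text
[0.4794 0.3333 0.1357] [[-1.0, -0.019, 0.0], [-0.019, 1.0, 0.0], [-0.0, 0.0, -1.0]] 0.44465467298318423 [ 0.4   0.3   1.67 -0.    1.17 -1.19]
```

View pics/w9b.png

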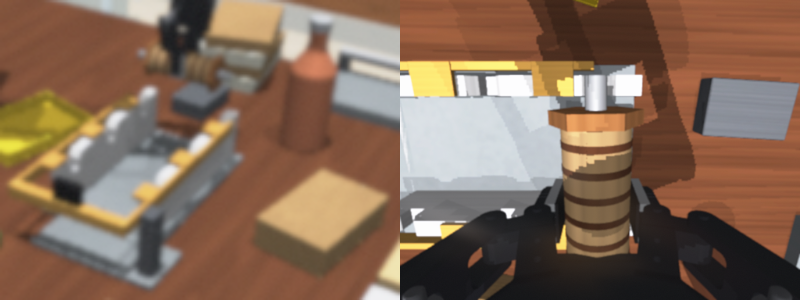

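Emit:
move_arm:
  plan: [0, 0.045, -0.5, 0, 0, 0, 0, 0.045, -1.0, 0, 0, 0, 0, 0.045, -1.3, 0, 0, 0, 0, 0.045, -1.5, 0, 0, 0, 0, 0.045, -1.5, 0, 0, 0]

```text
time_s: 24.1
eef_pos: [0.4789, 0.3362, 0.0601]
eef_rot: [-0.0, -0.01, 1.0, -0.0]
wrist_force: [-0.1, -0.3, -2.7]
opening: 0.449
grasp_force: 62.7
```

Emit:
move_arm:
  plan: [0, 0, -0.08, 0, 0, 0, 0, 0, -0.16, 0, 0, 0, 0, 0, -0.22, 0, 0, 0, 0, 0, -0.22, 0, 0, 0]

```text
time_s: 24.6
eef_pos: [0.4795, 0.3359, 0.0494]
eef_rot: [0.0, -0.01, 1.0, -0.0]
wrist_force: [1.9, -6.0, -2.0]
opening: 0.446
grasp_force: 62.6
```

Emit:
move_arm:
  plan: [0, -0.02, -0.02, 0, 0, 0, 0, -0.02, -0.03, 0, 0, 0, 0, -0.02, -0.03, 0, 0, 0]

```text
time_s: 24.98
eef_pos: [0.4794, 0.3357, 0.0488]
eef_rot: [0.001, -0.01, 1.0, 0.0]
wrist_force: [-1.3, -3.9, 4.7]
opening: 0.447
grasp_force: 63.4
```

Emit:
move_arm:
  plan: [0, 0, 0, 0, 0, 0, 0, 0, 0, 0, 0, 0, 0, 0, 0, 0, 0, 0, 0, 0, 0, 0, 0, 0]
  grip: 65

```text
time_s: 25.48
eef_pos: [0.4789, 0.3355, 0.0477]
eef_rot: [-0.0, -0.01, 1.0, 0.0]
wrist_force: [0.7, -0.4, -0.9]
opening: 0.761
grasp_force: 0.0
```

Emit:
move_arm:
  plan: [0, 0, 0.8, 0, 0, 0, 0, 0, 1.8, 0, 0, 0, 0, 0, 2.7, 0, 0, 0, 0, 0, 2.7, 0, 0, 0, 0, 0, 2.7, 0, 0, 0]

```text
time_s: 26.1
eef_pos: [0.4785, 0.3352, 0.1822]
eef_rot: [-0.0, -0.01, 1.0, -0.0]
wrist_force: [-1.0, -0.3, -0.2]
opening: 0.761
grasp_force: 0.0
```

```bash
python3 - <<'E'
from h import *
o=ctrl.get_obs(); print(np.round(o['eef_pos'],4),o['opening'])
c=shot('wrist','w10.png'); s=shot('scene','s10.png'); t=shot('top','t10.png')
cv2.imwrite('pics/w10b.png',np.hstack([cv2.resize(s['img'][100:220,220:380],(400,300)),cv2.resize(c['img'],(400,300))]))
# roller2 recheck from top: axle end rays at previous pixels stay?
a=load('top0')['img'].astype(int)[195:245,338:372]; b=t['img'].astype(int)[195:245,338:372]; print('r2 region change',np.abs(a-b).mean().round(2), (np.abs(a-b).max(2)>60).sum())
E
```

```text
[0.4785 0.3352 0.1822] 0.7613754134009552
r2 region change 3.18 0
```

View pics/w10b.png

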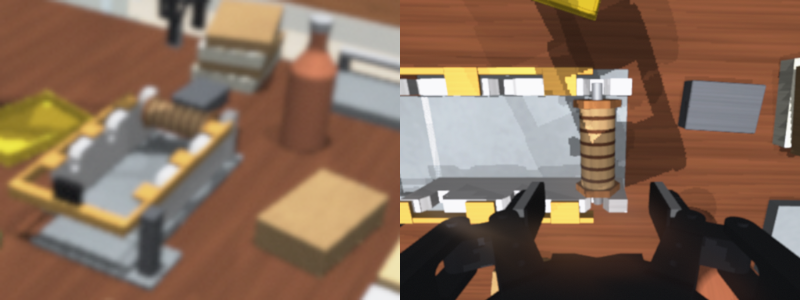

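The ringed roller (597,150 in the wrist half) sits in bay 3 with both axle ends in their slots and the grip free; the top view shows the fluted roller unmoved. I've now used all 14 picture views, so from here I check by numbers. Next is the fluted roller.

Emit:
move_arm:
  plan: [-0.95, -12, 0, 0, 0, -0.274, -0.95, -12, 0, 0, 0, -0.274, -0.95, -12, 0, 0, 0, -0.274, -0.95, -12, 0, 0, 0, -0.274, -0.95, -12, 0, 0, 0, -0.274, -0.95, -12, 0, 0, 0, -0.274, -0.95, -12, 0, 0, 0, -0.274, -0.95, -12, 0, 0, 0, -0.274, -0.95, -13.36, 0, 0, 0, -0.274, -0.95, -13.36, 0, 0, 0, -0.274]

```text
time_s: 27.5
eef_pos: [0.4326, -0.2896, 0.1816]
eef_rot: [-0.001, 0.127, 0.992, 0.001]
wrist_force: [0.8, -0.4, -0.4]
opening: 0.763
grasp_force: 0.0
```

Emit:
move_arm:
  plan: [0, 0, 0, 0, 0, 0.01, 0, 0, 0, 0, 0, 0.01, 0, 0, 0, 0, 0, 0]
  grip: 72

```text
time_s: 27.88
eef_pos: [0.4335, -0.2863, 0.1822]
eef_rot: [-0.001, 0.126, 0.992, 0.001]
wrist_force: [-0.3, -0.2, -0.3]
opening: 0.841
grasp_force: 0.0
```

```bash
python3 - <<'E'
from h import *
o=ctrl.get_obs(); T=np.array(o['eef_pos']); Rt=q2m(o['eef_rot']); print(np.round(T,4),Rt.round(3).tolist())
c=shot('wrist','w11.png')
for p in [(.368,-.316,.023),(.437,-.333,.023),(.506,-.351,.023)]: print('pred',proj(c,p).round(0))
# wood mask: body+collar, brighter than table
hsv=cv2.cvtColor(c['img'],cv2.COLOR_BGR2HSV); m=cv2.inRange(hsv,(8,60,150),(28,200,255))
m=cv2.morphologyEx(m,cv2.MORPH_CLOSE,np.ones((9,9))); m=cv2.morphologyEx(m,cv2.MORPH_OPEN,np.ones((9,9)))
n,l,st,ct=cv2.connectedComponentsWithStats(m)
for i in range(1,n):
    if st[i,4]<800: continue
    ys,xs=np.where(l==i); P=np.array([onz(c,x,y,.03)[:2] for x,y in zip(xs,ys)],np.float32); r=cv2.minAreaRect(P)
    print(st[i],np.round(r[0],4),np.round(r[1],4),round(r[2],1))
# axle near end: low-saturation bright
m=cv2.inRange(hsv,(0,0,110),(180,70,255)); n,l,st,ct=cv2.connectedComponentsWithStats(m)
for i in range(1,n):
    if st[i,4]>60: print('grey',st[i],ct[i].round(0),np.round(onz(c,*ct[i],.025)[:2],4))
E
```

```text
[ 0.4335 -0.2863  0.1822] [[-0.968, 0.25, -0.001], [0.25, 0.968, 0.001], [0.001, 0.001, -1.0]]
pred [206. 122.]
pred [209. 193.]
pred [211. 256.]
[    0     0   326   327 61762] [ 0.4127 -0.3613] [0.3431 0.316 ] 64.6
[  348    78   164   195 21021] [ 0.4878 -0.1198] [0.1669 0.1861] 87.9
[ 308   90   99   76 4164] [ 0.3998 -0.1759] [0.0679 0.0774] 41.0
[  75  347   39   37 1189] [ 0.6031 -0.5253] [0.0469 0.0519] 75.4
[ 391  349   39   35 1144] [ 0.6996 -0.16  ] [0.0465 0.0492] 75.4
grey [ 182    0  104   79 5324] [240.  39.] [ 0.3054 -0.2645]
grey [199 122  12  21 242] [204. 132.] [ 0.3768 -0.3194]
grey [ 181  250   77   88 5034] [219. 297.] [ 0.555  -0.3566]
grey [ 381  254  131   54 2811] [454. 274.] [ 0.5929 -0.0977]
grey [136 271  11   9  62] [142. 274.] [ 0.5068 -0.4304]
grey [358 271  10   9  61] [362. 274.] [ 0.5677 -0.1962]
grey [506 277   6  42  73] [509. 299.] [ 0.6395 -0.04  ]
grey [298 278  12  19 191] [304. 287.] [ 0.5667 -0.2615]
```

Emit:
move_arm:
  plan: [0.07, -0.94, 0, 0, 0, 0, 0.07, -0.94, -0.8, 0, 0, 0, 0.07, -0.94, -1.8, 0, 0, 0, 0.07, -0.94, -2.8, 0, 0, 0, 0.07, -0.94, -3.41, 0, 0, 0, 0.07, -0.94, -3.41, 0, 0, 0, 0.07, -0.94, -3.41, 0, 0, 0]

```text
time_s: 28.8
eef_pos: [0.4381, -0.3352, 0.0137]
eef_rot: [0.001, 0.126, 0.992, -0.001]
wrist_force: [-0.1, 0.7, 0.2]
opening: 0.845
grasp_force: 0.0
```

Emit:
move_arm:
  plan: [0, 0, 0, 0, 0, 0, 0, 0, 0, 0, 0, 0, 0, 0, 0, 0, 0, 0, 0, 0, 0, 0, 0, 0, 0, 0, 0, 0, 0, 0]
  grip: 20

```text
time_s: 29.42
eef_pos: [0.438, -0.3359, 0.0142]
eef_rot: [0.001, 0.126, 0.992, -0.001]
wrist_force: [-2.1, 0.9, 6.8]
opening: 0.447
grasp_force: 59.6
```

Emit:
move_arm:
  plan: [0, 0, 0.5, 0, 0, 0, 0, 0, 1.5, 0, 0, 0, 0, 0, 2.7, 0, 0, 0, 0, 0, 3.4, 0, 0, 0, 0, 0, 3.4, 0, 0, 0, 0, 0, 3.4, 0, 0, 0]

```text
time_s: 30.18
eef_pos: [0.4363, -0.3341, 0.1808]
eef_rot: [-0.001, 0.126, 0.992, 0.001]
wrist_force: [-0.9, -0.0, -4.2]
opening: 0.444
grasp_force: 61.7
```

```bash
cat > held.py <<'E'
from h import *
o=ctrl.get_obs(); Rt=q2m(o['eef_rot']); T=np.array(o['eef_pos']); print(np.round(T,4),Rt.round(3).tolist(),o['opening'])
c=shot('wrist')
g=cv2.cvtColor(c['img'],cv2.COLOR_BGR2HSV)
rows=[]
for v in range(70,150):
    r=g[v,225:280]; xs=np.where((r[:,1]<60)&(r[:,2]>70))[0]
    if 20<len(xs)<36: rows.append((v,(xs.min()+xs.max())/2+225,len(xs)))
print(rows[0],rows[len(rows)//2],rows[-1],len(rows))
for v,u,_ in (rows[0],rows[-1]): print(np.round(Rt.T@(onz(c,u,v,T[2]+.012)-T),4))
E
python3 held.py
```

```text
[ 0.4363 -0.3341  0.1808] [[-0.968, 0.251, -0.001], [0.251, 0.968, 0.002], [0.002, 0.001, -1.0]] 0.4440872907191134
(95, np.float64(251.5), 24) (117, np.float64(251.5), 28) (139, np.float64(251.5), 26) 45
[ 0.0722 -0.0005 -0.0119]
[ 0.0543 -0.0005 -0.0119]
```

Emit:
move_arm:
  plan: [0.92, 9.57, 0, 0, 0, 0.274, 0.92, 9.57, 0, 0, 0, 0.274, 0.92, 9.57, 0, 0, 0, 0.274, 0.92, 9.57, 0, 0, 0, 0.274, 0.92, 9.57, 0, 0, 0, 0.274, 0.92, 9.57, 0, 0, 0, 0.274, 0.92, 9.57, 0, 0, 0, 0.274, 0.92, 9.57, 0, 0, 0, 0.274, 0.92, 9.57, 0, 0, 0, 0.274, 0.92, 9.57, 0, 0, 0, 0.274]

```text
time_s: 31.48
eef_pos: [0.482, 0.1431, 0.1806]
eef_rot: [-0.002, -0.011, 1.0, -0.0]
wrist_force: [0.2, -0.5, -2.5]
opening: 0.443
grasp_force: 62.0
```

Emit:
move_arm:
  plan: [0, 0, 0, 0, 0, 0, 0, 0, -0.5, 0, 0, 0, 0, 0, -0.9, 0, 0, 0, 0, 0, -0.9, 0, 0, 0, 0, 0, -0.9, 0, 0, 0]

```text
time_s: 32.1
eef_pos: [0.4837, 0.1429, 0.138]
eef_rot: [0.0, -0.01, 1.0, 0.0]
wrist_force: [0.6, 0.0, -1.9]
opening: 0.448
grasp_force: 61.9
```

```bash
python3 - <<'E'
from h import *
o=ctrl.get_obs(); Rt=q2m(o['eef_rot']); T=np.array(o['eef_pos']); print(np.round(T,4),Rt.round(3).tolist(),o['opening'])
c=shot('wrist','w12.png'); cv2.imwrite
# white slot lips / brass rows on near cheek (x~.414): print hue classes along row of cheek top
v=int(proj(c,(.412,.145,.078))[1]); 
for vv in (v-3,v+3):
    row=cv2.cvtColor(c['img'],cv2.COLOR_BGR2HSV)[vv]; 
    lab=['Y' if (15<h<35 and s>90) else 'W' if (s<60 and b>190) else 'g' if s<60 else '.' for h,s,b in row]
    k=0
    out=[]
    for i in range(1,513):
        if i==512 or lab[i]!=lab[k]:
            if i-k>3: out.append((lab[k],round(float(onz(c,k,vv,.078)[1]),4),round(float(onz(c,i,vv,.078)[1]),4)))
            k=i
    print(vv,round(float(onz(c,250,vv,.078)[0]),3),out)
E
```

```text
[0.4837 0.1429 0.138 ] [[-1.0, -0.019, 0.001], [-0.019, 1.0, 0.0], [-0.001, 0.0, -1.0]] 0.4483066213513144
99 0.41 [('.', -0.0195, 0.0264), ('Y', 0.0264, 0.0494), ('.', 0.0494, 0.0889), ('Y', 0.0889, 0.1228), ('g', 0.1228, 0.1387), ('W', 0.1387, 0.147), ('g', 0.147, 0.1508), ('W', 0.1508, 0.1866), ('Y', 0.1872, 0.2205), ('W', 0.2211, 0.2237), ('g', 0.2237, 0.2268), ('W', 0.2268, 0.2345), ('g', 0.2345, 0.2498), ('W', 0.2498, 0.2812), ('Y', 0.2831, 0.3074)]
105 0.414 [('.', -0.0203, 0.0259), ('Y', 0.0259, 0.0496), ('.', 0.0496, 0.0887), ('Y', 0.0887, 0.1227), ('W', 0.1247, 0.1285), ('g', 0.1285, 0.1388), ('W', 0.1388, 0.1471), ('g', 0.1471, 0.151), ('W', 0.151, 0.1561), ('W', 0.1567, 0.1863), ('Y', 0.1869, 0.2209), ('W', 0.2209, 0.2241), ('g', 0.2241, 0.2267), ('W', 0.2267, 0.2344), ('g', 0.2344, 0.2498), ('W', 0.2498, 0.2826), ('Y', 0.2838, 0.3083)]
```

Emit:
move_arm:
  plan: [-0.01, 0.03, -0.5, 0, 0, 0, -0.01, 0.03, -1.0, 0, 0, 0, -0.01, 0.03, -1.3, 0, 0, 0, -0.01, 0.03, -1.45, 0, 0, 0, -0.01, 0.03, -1.45, 0, 0, 0]

```text
time_s: 32.78
eef_pos: [0.4827, 0.145, 0.0649]
eef_rot: [-0.0, -0.01, 1.0, -0.0]
wrist_force: [0.1, 0.0, -3.1]
opening: 0.441
grasp_force: 62.0
```

Emit:
move_arm:
  plan: [0, 0, -0.08, 0, 0, 0, 0, 0, -0.16, 0, 0, 0, 0, 0, -0.24, 0, 0, 0, 0, 0, -0.24, 0, 0, 0]

```text
time_s: 33.28
eef_pos: [0.4822, 0.145, 0.0524]
eef_rot: [-0.0, -0.01, 1.0, -0.0]
wrist_force: [-0.2, -0.3, -3.5]
opening: 0.447
grasp_force: 62.0
```

No contact force, so it is inside the slot. I lower the last 1–2 mm and release.

Emit:
move_arm:
  plan: [0, 0, -0.02, 0, 0, 0, 0, 0, -0.04, 0, 0, 0, 0, 0, -0.04, 0, 0, 0]

```text
time_s: 33.65
eef_pos: [0.4827, 0.145, 0.0511]
eef_rot: [0.0, -0.01, 1.0, -0.0]
wrist_force: [-1.1, -0.8, 1.0]
opening: 0.444
grasp_force: 62.5
```

Emit:
move_arm:
  plan: [0, 0, 0, 0, 0, 0, 0, 0, 0, 0, 0, 0, 0, 0, 0, 0, 0, 0, 0, 0, 0, 0, 0, 0]
  grip: 62

```text
time_s: 34.15
eef_pos: [0.4827, 0.145, 0.0508]
eef_rot: [0.0, -0.01, 1.0, -0.0]
wrist_force: [-0.4, -0.0, 1.0]
opening: 0.726
grasp_force: 0.0
```

Emit:
move_arm:
  plan: [0, 0, 0.8, 0, 0, 0, 0, 0, 1.8, 0, 0, 0, 0, 0, 2.7, 0, 0, 0, 0, 0, 2.7, 0, 0, 0, 0, 0, 2.7, 0, 0, 0]

```text
time_s: 34.78
eef_pos: [0.4821, 0.145, 0.1852]
eef_rot: [-0.0, -0.01, 1.0, -0.0]
wrist_force: [0.0, 0.2, 0.3]
opening: 0.725
grasp_force: 0.0
```

```bash
python3 - <<'E'
from h import *
o=ctrl.get_obs(); print(np.round(o['eef_pos'],4),o['opening'])
c=shot('wrist','w13.png'); t=shot('top','t13.png'); s=shot('scene','s13.png')
def cls(c,box):
    hsv=cv2.cvtColor(c['img'],cv2.COLOR_BGR2HSV); u0,v0,u1,v1=box
    m=cv2.inRange(hsv[v0:v1,u0:u1],(5,50,60),(24,220,255)); n,l,st,ct=cv2.connectedComponentsWithStats(m)
    i=1+np.argmax(st[1:,4]); ys,xs=np.where(l==i); return m,np.c_[xs+u0,ys+v0].astype(np.float32)
for n,y,x in [('bay1',.144,.482),('bay3',.3345,.478)]:
    a=proj(c,(x-.045,y,.06)); b=proj(c,(x+.045,y,.06))
    box=(int(a[0])-40,int(a[1])-5,int(a[0])+40,int(b[1])+5)
    box=tuple(int(np.clip(q,0,[512,384][i%2])) for i,q in enumerate(box))
    m,P=cls(c,box); print(n,box,len(P))
    for v in range(box[1]+15,box[3],18):
        xs=P[P[:,1]==v,0]
        if len(xs)>15: print(v,xs.min(),xs.max(),np.round(onz(c,(xs.min()+xs.max()+1)/2,v,.064)[:2],4))
E
```

```text
[0.4821 0.145  0.1852] 0.7252031208425688
bay1 (212, 131, 292, 237) 4840
146 230.0 274.0 [0.4449 0.1445]
164 230.0 274.0 [0.4606 0.1448]
182 230.0 274.0 [0.4768 0.1452]
200 231.0 273.0 [0.4936 0.1455]
218 231.0 273.0 [0.5108 0.1459]
236 224.0 280.0 [0.5286 0.1462]
bay3 (430, 131, 510, 237) 7607
146 445.0 509.0 [0.4411 0.3392]
164 447.0 509.0 [0.4567 0.3434]
182 437.0 509.0 [0.473  0.3423]
200 435.0 509.0 [0.4896 0.3449]
218 432.0 509.0 [0.5069 0.3471]
236 430.0 509.0 [0.5246 0.3498]
```

The fluted roller is in bay 1, at y 0.1445–0.146 along the axle and with the same image width as the seated worn roller. Now I close the keeper.

Emit:
move_arm:
  plan: [0.07, -2.14, 0, 0, 0, 0, 0.07, -2.14, 0, 0, 0, 0, 0.07, -2.14, -0.5, 0, 0, 0, 0.07, -2.14, -1.1, 0, 0, 0, 0.07, -2.14, -1.6, 0, 0, 0, 0.07, -2.14, -1.88, 0, 0, 0, 0.07, -2.14, -1.88, 0, 0, 0, 0.07, -2.14, -1.88, 0, 0, 0]
  grip: 40

```text
time_s: 35.92
eef_pos: [0.4866, 0.038, 0.0924]
eef_rot: [0.0, -0.01, 1.0, -0.0]
wrist_force: [-0.4, -0.2, 0.1]
opening: 0.467
grasp_force: 0.0
```

Emit:
move_arm:
  plan: [0, 0, 0, 0, 0, 0, 0, 0, 0, 0, 0, 0, 0, 0, 0, 0, 0, 0, 0, 0, 0, 0, 0, 0, 0, 0, 0, 0, 0, 0]
  grip: 5

```text
time_s: 36.55
eef_pos: [0.4867, 0.0387, 0.0929]
eef_rot: [0.001, -0.01, 1.0, 0.0]
wrist_force: [-0.6, 5.6, 6.1]
opening: 0.125
grasp_force: 59.3
```

Emit:
move_arm:
  plan: [0, 0.15, 0, 0, 0, 0, -0.01, 0.3, 0, 0, 0, 0, -0.01, 0.45, 0, 0, 0, 0, -0.015, 0.6, 0, 0, 0, 0, -0.02, 0.7, 0, 0, 0, 0, -0.02, 0.75, 0, 0, 0, 0, -0.02, 0.75, 0, 0, 0, 0]

```text
time_s: 37.42
eef_pos: [0.486, 0.0748, 0.0929]
eef_rot: [0.001, -0.011, 1.0, -0.001]
wrist_force: [-1.0, -4.3, 6.5]
opening: 0.124
grasp_force: 59.7
```

Emit:
move_arm:
  plan: [0, 0.02, 0, 0, 0, 0, 0, 0.04, 0, 0, 0, 0, 0, 0.04, 0, 0, 0, 0]

```text
time_s: 37.8
eef_pos: [0.486, 0.0748, 0.0929]
eef_rot: [0.001, -0.011, 1.0, -0.003]
wrist_force: [-2.3, -12.4, 6.6]
opening: 0.122
grasp_force: 59.7
```

Emit:
move_arm:
  plan: [0, 0, 0, 0, 0, 0, 0, 0, 0, 0, 0, 0, 0, 0, 0, 0, 0, 0]
  grip: 40

```text
time_s: 38.17
eef_pos: [0.4849, 0.0779, 0.0917]
eef_rot: [-0.0, -0.011, 1.0, 0.0]
wrist_force: [0.8, -0.4, 0.3]
opening: 0.468
grasp_force: 0.0
```

Emit:
move_arm:
  plan: [0, 0, 1.0, 0, 0, 0, 0, 0, 2.2, 0, 0, 0, -2.5, 0, 3, 0, 0, 0, -2.5, 0, 3, 0, 0, 0, -2.5, 0, 3, 0, 0, 0, -2.5, 0, 3, 0, 0, 0, -2.5, 0, 3, 0, 0, 0]

```text
time_s: 39.05
eef_pos: [0.3607, 0.0775, 0.2413]
eef_rot: [-0.0, -0.01, 1.0, 0.0]
wrist_force: [-0.2, -0.8, 0.3]
opening: 0.468
grasp_force: 0.0
```

```bash
python3 - <<'E'
from h import *
o=ctrl.get_obs(); print(np.round(o['eef_pos'],4),np.round(o['wrist_force'],1))
t=shot('top','t14.png'); s=shot('scene','s14.png')
for n,c,ref in (('top',t,load('top0')),('scene',s,load('scene0'))):
    # brass mask compare with start, keeper region not hidden by arm
    for nm,P in [('keeper',[(x,y,.085) for x in (.40,.565) for y in (.06,.36)])]:
        q=np.array([proj(c,p) for p in P]); u0,v0=q.min(0).astype(int); u1,v1=q.max(0).astype(int)
        A,B=[cv2.inRange(cv2.cvtColor(i['img'],cv2.COLOR_BGR2HSV)[v0:v1,u0:u1],(15,90,130),(32,255,255)) for i in (ref,c)]
        print(n,nm,(A>0).sum(),(B>0).sum(),((A>0)&(B>0)).sum())
# worn roller & clip & r3 checks
hsv=t['img'].max(2); p=proj(t,(.628,-.27,.04)); u,v=p.astype(int); m=(hsv[v-25:v+25,u-15:u+15]<60).astype(np.uint8)
n,l,st,ct=cv2.connectedComponentsWithStats(m); i=1+np.argmax(st[1:,4]); g=ct[i]+[u-15,v-25]; print('worn',st[i,4],onz(t,*g,.03))
h=cv2.cvtColor(t['img'],cv2.COLOR_BGR2HSV)
a=proj(t,(.631,-.119,.006)).astype(int); b=h[a[1]-16:a[1]+16,a[0]-23:a[0]+23]; ys,xs=np.where(b[:,:,1]<50); 
W=np.array([onz(t,x+a[0]-23,y+a[1]-16,.009)[:2] for x,y in zip(xs,ys)]); print('clip px',len(W),W.min(0) if len(W) else '',W.max(0) if len(W) else '')
E
```

```text
[0.3607 0.0775 0.2413] [-0.2 -0.8  0.3]
top keeper 699 846 476
scene keeper 1217 1572 1153
worn 84 [ 0.63377013 -0.25881591  0.03      ]
clip px 874 [ 0.57073536 -0.19977576] [ 0.68983815 -0.03546071]
```

```bash
python3 -c "
from bench import ctrl; print(ctrl.hand_in())"
```

```text
the job is handed in; nothing more can be done
None
```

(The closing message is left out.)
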